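# Find the heavy side of a laminated handwheel and hold it down

### The arm

A 6-joint arm with a two-finger parallel gripper is mounted at the origin on the work surface. World frame = base frame: x ahead of the robot, y to its left, z up, the work surface at z = 0. Lengths are in m, angles in rad, forces in N, time in s.
With the tool pointing down it reaches from about 0.4 to 0.825 m from the base axis. Payload 7 kg.
Tool frame: the origin (TCP) lies on the centre line of the jaws, within the pads' length; the fingertips stand 11 mm ahead of it and the grasp point (between the pads) lies 8 mm behind it; z points along the fingers, y is the direction in which the jaws open and shut (so a half turn about z gives the same grasp; the last joint's range is limited). The gripper opens to 88 mm and grips with 3 to 60 N. Pads are 19 mm wide; open, the fingers measure 130 mm over their backs; the gripper's body (78 mm by 193 mm) begins 47 mm behind the grasp point.
Start: joints at [-0.946, 0.359, 0.012, 0, -1.224, -0.288], TCP at [0.223, -0.637, 0.238] pointing down, gripper open.
Joint ranges: [-3.07, 3.07], [-1.43, 2.12], [-1.02, 1.25], [-3.03, 1.67], [-3.05, -0], [-3.03, 3.03]. Speed limits (rad/s): [2.39, 2.39, 3.01, 3.14, 3.14, 3.14].

### API

Orientations are given as [roll, pitch, yaw] about the fixed x, y, z axes, in that order (R = Rz(yaw) Ry(pitch) Rx(roll)).
In Python, from station import * gives the robot as it stands.
- The arm moves only by the tool play_rows, never from a script. Its argument "targets" is a list of rows, each a list of 7 numbers: the turn, a rotation vector about the world's x, y, z in rad, then the shift along the world's x, y, z in m, then the opening, from 0 (shut) to 1 (fully open). A call has 1 to 12 rows; each row shifts and turns the pose as measured when the row begins; what a row does not reach is not made up. A row lasts 1/8 s, in which the tool goes at most 62.5 mm and 10.7 degrees, less where a joint would pass 70% of its speed; a pose out of reach is approached as far as the arm can. A call is refused whole if a number of a shift passes 0.0625 or a number of a turn 0.188, either way. A call with a gripper value outside its range is refused whole. The fingers move at their own pace and stop on an object; "grip_force" is the grip in N (left out, the last holds). Time passes only in rows, so rows that do not move let the fingers close. It gives the time, the measured TCP pose, the force and the opening at its end, in the units of the state.
- get_state(): the state, without advancing time (a new reading comes with each control period).
- grab_frame(name): name is "scene" or "top" or "wrist"; returns (picture, depth): 384x512x3 uint8, blue, green, red; 384x512 float32, m along the optical axis (not along the pixel's ray), 0 where there is no reading.
- camera_params(name): a dict with "camera_matrix" (3x3 intrinsics, pixels), "dist" ([k1, k2, p1, p2, k3] as OpenCV has them; the pictures are not rectified), "extrinsics" (4x4, takes a point from world to camera coordinates); the wrist camera has in their place "hand_eye" (4x4, takes a point from camera to tool coordinates, whose origin is the TCP and whose axes are the flange's). Camera axes: x right, y up, looking along -z (the intrinsics and any distortion apply to the point x, -y, -z); pixel columns grow to the right and rows downward; lengths in m; the calibration is good to about 2 mm. A picture is of the moment at which its call begins: read the wrist's pose just before it. camera_params takes no time and is no camera call.
- job_done(): hands the job in, once; it reports no verdict.
The state is a dict: "t": time; "q": joint angles; "qd": joint speeds; "joint_efforts": joint torques, N m; "eef_pos": TCP position; "ee_rot": TCP orientation; "force": force on the tool from outside, world axes, zero at the start; "moment": the same for the moment, N m; "width": finger opening in m.
Only numpy, scipy, OpenCV 4.12 (cv2) and the standard library are available. Lean on these libraries where they do the work, as an engineer would, in place of code of your own. Each camera call takes 0.05 s, during which the arm holds its last target.

### The job

The wooden crank wheel on the sloping stand is out of balance: a heavy plug is buried unseen somewhere in the disc. Turn the wheel by its handle, going at least half-way round from where it stands, feel where its heavy side is, then bring the heavy side to the lowest point of the slope and finish still gripping the handle, holding the wheel there at rest so it can be marked. Leave the other things on the bench where they are.

Things in the scene. Friction and masses are not known exactly. Their poses are not given: they have to be found in the camera images.
- stand: Plywood balancing stand, fixed to the bench: base board 200 x 180 x 20 mm carrying a plank sloped at 45 degrees, its face to the robot's side. Origin at the centre of the base's underside, x away from the robot, z up; place and yaw vary.
- arbor: Steel bearing of the wheel, fixed to the stand's slope about 125 mm above the bench. Origin on the wheel's axis, at the disc's underside. z axis = the wheel's axis, pointing out of the wheel's face, 45 degrees up and towards the robot's side; x axis points straight up the slope; y axis is level, to the robot's left.
- face (a point): Centre of the front face of the wheel, 32 mm along the axis from the arbor's origin; turns with the wheel. The wheel is a laminated wooden disc 220 mm across, 32 mm thick, metal hub cap 44 mm across and 12 mm high. Inside, unseen, sits a plug of about 0.5 kg, 80 mm from the axis; its direction from the handle differs every run and stays the same during it. All else, handle included, is balanced.
- wheel (a joint): Angle of the wheel about the arbor's z, rad; at 0 the handle stands straight up the slope (arbor +x), at pi/2 along arbor +y. Turns freely past full turns, starts anywhere. The bearing is stiff (dry friction about 0.36 N m), the plug's pull is 0.20 to 0.32 N m at most: the wheel stays where it is left; at the handle it takes up to 11 N where the heavy side climbs, down to about 1 N where it sinks.
- grip: The handle: wooden sleeve 60 mm long, 26 mm across (32 mm at both flared ends), spinning freely on a crank pin that stands out from the wheel's face parallel to the axis, 60 mm from it. Origin at the sleeve's middle, 40 mm above the face (72 mm along arbor z); its z axis points outward along the sleeve. The sleeve begins 10 mm above the face and ends 70 mm above it; a 4 mm steel cap follows.
- tape: Bystander: roll of masking tape, ring 104 mm across, 48 mm high, lying flat; origin at the centre of its underside.
- offcut: Bystander: light wood offcut block 150 x 50 x 28 mm; origin at the centre of its underside.
- glue: Bystander: closed white bottle, 60 mm across, 150 mm tall; origin at the centre of its underside.
- square: Bystander: try square lying flat: wooden stock 18 x 90 x 22 mm, steel blade 150 x 30 x 4 mm; origin under the middle of the stock.
- cup: Bystander: white cup, 76 mm across the rim, 90 mm tall; origin at the centre of its underside.
- mallet: Bystander: small wooden hammer lying on the bench; origin under its middle.
- clamp: Bystander: steel bar clamp, 200 mm bar, lying flat; origin under the middle of the bar.

How it is judged:
On the way:
1. the handle has been turned about half-way round from where it stood (distance of grip from where it was at the start of the episode above 0.11 m), for 0.05 s.
At the end, for the whole second after the job is handed in: The heavy side points down the slope within 0.3 rad (17 degrees), the wheel is at rest (under 0.05 rad/s), and the fingers grip the handle with more than 2 N in contact (x of heavy in the frame of arbor below -0.0955 m and contact force between the fingers and grip above 2 N and velocity of joint wheel between -0.05 and 0.05 rad/s); the arm keeps its last pose, push and grip.
It fails at once if a bystander is pushed more than 30 mm (distance of any of tape, offcut, glue, square, cup, mallet, clamp from where it was at the start of the episode above 0.03 m).
It also fails if it takes over 72 s, if anything falls off the work surface, if the arm or the gripper's body presses on something with over 40 N, if the wrist force passes 120 N, or if a joint passes its speed limit or range.

## Working session

There is one attempt and no reset: what is moved stays moved. The work goes in short steps, Python scripts to look and compute and a tool call to move; the robot and the scene stay as the last step left them, time stands still between calls to the robot, and variables do not carry over. Pictures are saved under pics/ and viewed, and the job is handed in when it is done.

Besides the shell and the picture viewer there is one more tool, called by a JSON object that holds its "op" and its "data". play_rows: Moves the arm, as the interface text tells. Its arguments: {"type":"object","properties":{"targets":{"type":"array","items":{"type":"array","items":{"type":"number"}}},"grip_force":{"type":"number"}},"required":["targets"]}

```bash
mkdir -p pics; ls; python3 - <<'E'
from station import *
import cv2,numpy as np
s=get_state();print(s)
for n in ["scene","top"]:
    im,d=grab_frame(n);cv2.imwrite(f"pics/{n}0.png",im);np.save(f"{n}0.npy",d)
    p=camera_params(n);print(n,p)
print(camera_params("wrist"))
E
```

```text
pics
{'t': 0.0, 'q': array([-9.45906328e-01,  3.59380785e-01,  1.10510258e-02, -3.24114614e-04,
       -1.22412787e+00, -2.88087041e-01]), 'qd': array([ 1.29477011e-03, -5.12830507e-04, -3.58244263e-04,  8.41627013e-06,
       -2.23052796e-04, -5.69037620e-04]), 'joint_efforts': array([ 6.44206175e-04, -5.82722890e+01,  2.93045729e+01,  6.99727133e+00,
        6.83208142e-03, -1.44741675e-04]), 'eef_pos': array([ 0.22286427, -0.63663592,  0.23662792]), 'ee_rot': array([ 3.13991324e+00, -1.79916976e-04, -2.80489992e+00]), 'force': array([-0.41101757, -0.33721478, -0.77145749]), 'moment': array([-0.02217365,  0.01705998,  0.03154757]), 'width': 0.08725714001755845}
scene {'camera_matrix': array([[419.1115427 ,   0.        , 252.1704168 ],
       [  0.        , 419.1115427 , 193.69560478],
       [  0.        ,   0.        ,   1.        ]]), 'dist': array([-0.08035503,  0.        ,  0.        ,  0.        ,  0.        ]), 'extrinsics': array([[-0.68975045,  0.72384003,  0.01731828,  0.38372026],
       [-0.38868275, -0.39034581,  0.83459923,  0.06873696],
       [ 0.61087645,  0.5689338
[... 520 characters left out ...]
,  0.99642055, -1.12378308],
       [ 0.        ,  0.        ,  0.        ,  1.        ]])}
{'camera_matrix': array([[292.12725914,   0.        , 256.06509199],
       [  0.        , 292.12725914, 191.28080957],
       [  0.        ,   0.        ,   1.        ]]), 'dist': array([-0.05077507,  0.        ,  0.        ,  0.        ,  0.        ]), 'hand_eye': array([[-4.78862651e-04,  9.62073823e-01,  2.72788800e-01,
         7.39134211e-02],
       [ 9.99999867e-01,  5.12437002e-04, -5.18336487e-05,
         7.34067909e-04],
       [-1.89654871e-04,  2.72788739e-01, -9.62073941e-01,
        -1.47124094e-01],
       [ 0.00000000e+00,  0.00000000e+00,  0.00000000e+00,
         1.00000000e+00]])}
```

View pics/scene0.png

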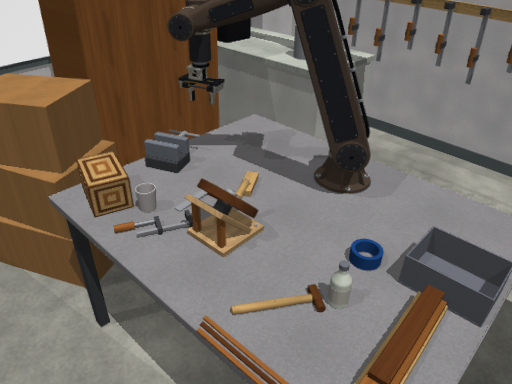

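View pics/top0.png

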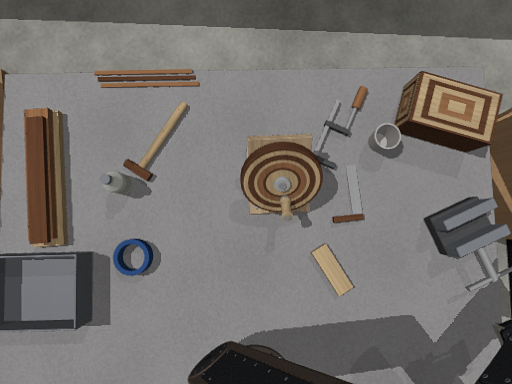

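```bash
cat > h.py <<'E'
from station import *
import cv2,numpy as np
from scipy.spatial.transform import Rotation as Ro
def campose(n,s=None):
    p=camera_params(n)
    if n=="wrist":
        T=np.eye(4);T[:3,:3]=Ro.from_euler('xyz',s['ee_rot']).as_matrix();T[:3,3]=s['eef_pos']
        return p,T@p['hand_eye']
    return p,np.linalg.inv(p['extrinsics'])
def cloud(n,d,s=None):
    p,C=campose(n,s)
    v,u=np.mgrid[:d.shape[0],:d.shape[1]]
    uv=np.stack([u.ravel(),v.ravel()],1).astype(np.float64)
    n_=cv2.undistortPoints(uv[:,None],p['camera_matrix'],p['dist'])[:,0]
    z=d.ravel();P=np.stack([n_[:,0]*z,-n_[:,1]*z,-z],1)
    return (P@C[:3,:3].T+C[:3,3]).reshape(d.shape+(3,))
def proj(n,X,s=None):
    p,C=campose(n,s);X=np.atleast_2d(X)
    c=(X-C[:3,3])@C[:3,:3];c=c*[1,-1,-1]
    return cv2.projectPoints(c,np.zeros(3),np.zeros(3),p['camera_matrix'],p['dist'])[0][:,0]
E
python3 - <<'E'
from h import *
d=np.load("top0.npy");P=cloud("top",d)
im=cv2.imread("pics/top0.png");cv2.imwrite("pics/topc.png",cv2.resize(im[120:235,220:350],None,fx=6,fy=6,interpolation=2)[:600,:800])
for uv in [(283,184),(287,203),(287,214),(250,180),(315,180),(283,150),(283,160),(260,200),(305,195),(255,205),(283,140),(355,125)]:
    print(uv,P[uv[1],uv[0]].round(4))
# face plane
m=np.zeros(d.shape,bool);m[140:215,238:325]=1
Q=P[m];Q=Q[(Q[:,2]>.05)]
best=0
rng=np.random.default_rng(0)
for _ in range(500):
    a=Q[rng.choice(len(Q),3,False)];n=np.cross(a[1]-a[0],a[2]-a[0]);n/=np.linalg.norm(n)+1e-9
    k=abs((Q-a[0])@n)<.002
    if k.sum()>best:best=k.sum();K=k
F=Q[K];c=F.mean(0);n=np.linalg.svd(F-c)[2][2];n*=np.sign(n[2])
print(best,c,n)
e=Q[((Q-c)@n)>.02];print(len(e))
for z in e[::12]:print(z.round(3),((z-c)@n).round(3))
E
```

```text
(283, 184) [ 0.5709 -0.0877  0.1663]
(287, 203) [ 0.5229 -0.0997  0.1325]
(287, 214) [ 0.4929 -0.0964  0.1597]
(250, 180) [ 0.5845 -0.0021  0.1551]
(315, 180) [ 0.5813 -0.1742  0.1503]
(283, 150) [ 0.6505 -0.0857  0.2195]
(283, 160) [ 0.6285 -0.0866  0.2004]
(260, 200) [ 0.5341 -0.0282  0.1056]
(305, 195) [ 0.5445 -0.1515  0.113 ]
(255, 205) [ 0.5212 -0.0143  0.0929]
(283, 140) [ 0.6878 -0.0913  0.1629]
(355, 125) [ 0.7659 -0.3302 -0.0032]
3022 [ 0.58557362 -0.08460078  0.15627137] [-0.70428921 -0.01603527  0.70973204]
162
[ 0.474 -0.005  1.167] 0.794
[ 0.474 -0.005  1.167] 0.794
[ 0.474 -0.005  1.167] 0.794
[ 0.526 -0.095  0.131] 0.024
[ 0.523 -0.102  0.134] 0.028
[ 0.52  -0.109  0.121] 0.022
[ 0.515 -0.086  0.132] 0.032
[ 0.512 -0.09   0.146] 0.045
[ 0.509 -0.092  0.15 ] 0.05
[ 0.506 -0.098  0.15 ] 0.052
[ 0.503 -0.103  0.151] 0.055
[ 0.499 -0.087  0.153] 0.059
[ 0.496 -0.091  0.162] 0.068
[ 0.493 -0.096  0.16 ] 0.068
```

View pics/topc.png

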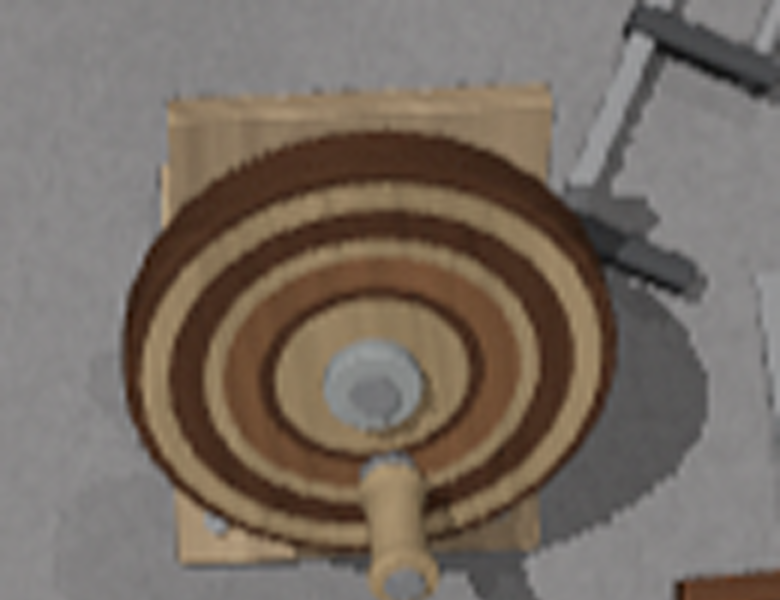

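{"op": "play_rows", "data": {"targets": [[0,0,-0.031,0.025,0.055,0.012,1],[0,0,-0.031,0.025,0.055,0.012,1],[0,0,-0.031,0.025,0.055,0.012,1],[0,0,-0.031,0.025,0.055,0.012,1],[0,0,-0.031,0.025,0.055,0.012,1],[0,0,-0.031,0.025,0.055,0.012,1],[0,0,-0.031,0.025,0.055,0.012,1],[0,0,-0.031,0.025,0.055,0.012,1],[0,0,-0.031,0.025,0.055,0.012,1],[0,0,-0.031,0.025,0.055,0.012,1],[0,0,0,0,0,0,1]]}}

```text
t: 1.48
eef_pos: [0.4723, -0.0733, 0.3536]
ee_rot: [3.131, -0.002, -3.128]
force: [-0.1, -0.2, -0.2]
width: 0.0877
```

```bash
python3 - <<'E'
from h import *
s=get_state();print(s)
im,d=grab_frame("wrist");cv2.imwrite("pics/w1.png",im)
P=cloud("wrist",d,s);np.save("w1.npy",P);np.save("s1.npy",s,allow_pickle=True)
E
```

```text
{'t': 1.475, 'q': array([ 0.25022676, -0.02904183, -0.19705082, -0.01056458, -1.40237549,
       -1.8052017 ]), 'qd': array([-0.02739943, -0.01496332, -0.03439093, -0.00058586, -0.0066757 ,
        0.02382934]), 'joint_efforts': array([ 1.29685901e+00, -2.80567181e+01,  3.15778077e+01,  7.26445690e+00,
       -2.83563416e-02, -8.52049123e-01]), 'eef_pos': array([ 0.4722788 , -0.07330209,  0.35360448]), 'ee_rot': array([ 3.13136814e+00, -2.02756886e-03, -3.12752967e+00]), 'force': array([-0.10880597, -0.20450772, -0.18832959]), 'moment': array([-0.11070572,  0.05592199,  0.01457871]), 'width': 0.08774202648218035}
```

View pics/w1.png

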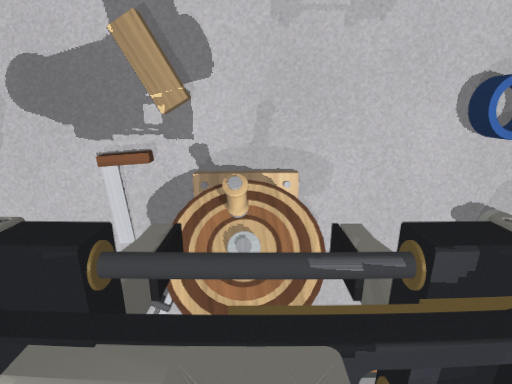

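```bash
python3 - <<'E'
from h import *
im=cv2.imread("pics/w1.png");cv2.imwrite("pics/w1c.png",cv2.resize(im[165:265,170:300],None,fx=6,fy=6,interpolation=2))
im=cv2.imread("pics/top0.png");cv2.imwrite("pics/topc2.png",cv2.resize(im[170:230,250:320],None,fx=10,fy=10,interpolation=2))
E
```

```text
(no output)
```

View pics/w1c.png

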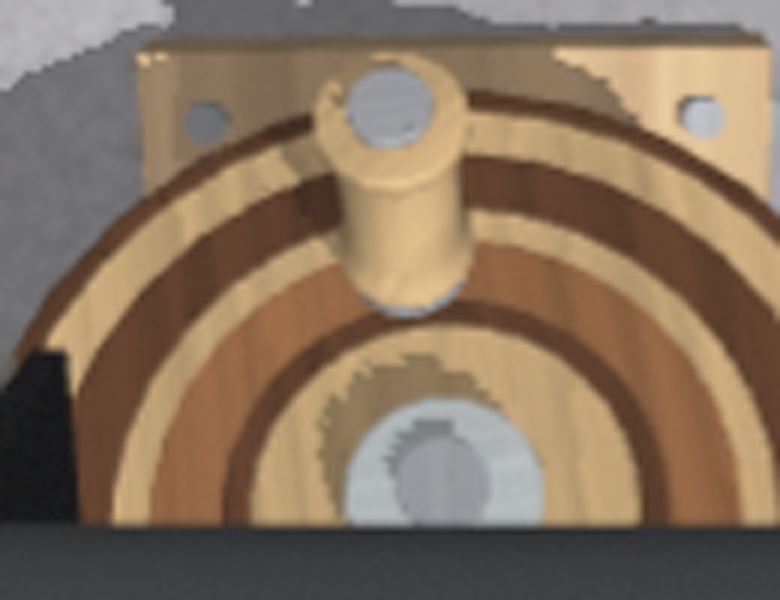

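View pics/topc2.png

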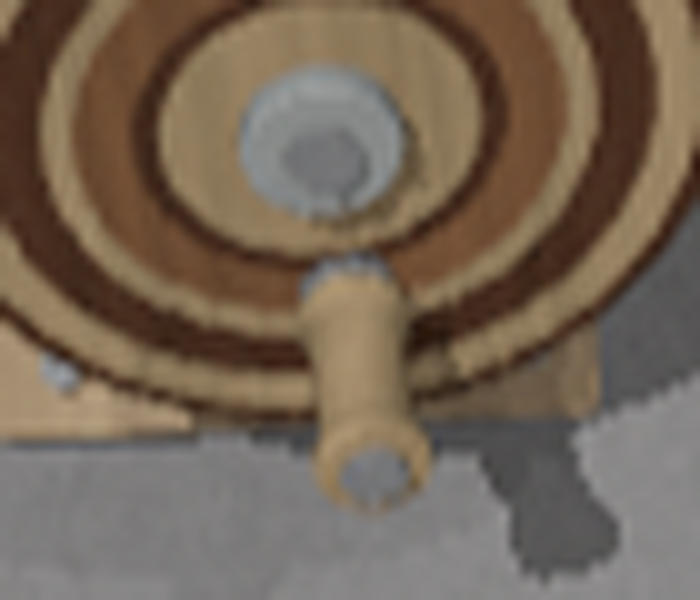

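```bash
cat >> h.py <<'E'
def ray(n,uv,s=None):
    p,C=campose(n,s);a=cv2.undistortPoints(np.array([[uv]],float),p['camera_matrix'],p['dist'])[0,0]
    d=C[:3,:3]@np.array([a[0],-a[1],-1]);return C[:3,3],d/np.linalg.norm(d)
def tri(rs):
    A=sum(np.eye(3)-np.outer(d,d) for o,d in rs);b=sum((np.eye(3)-np.outer(d,d))@o for o,d in rs)
    x=np.linalg.solve(A,b);return x,[np.linalg.norm(np.cross(x-o,d)) for o,d in rs]
E
python3 - <<'E'
from h import *
s=np.load("s1.npy",allow_pickle=True).item()
cap,r=tri([ray("wrist",(234.6,182.3),s),ray("top",(286.9,216.6))]);print(cap,r)
hub,r=tri([ray("wrist",(243.3,245.1),s),ray("top",(282.1,185.5))]);print(hub,r)
P=np.load("w1.npy");print(P[182,235],P[245,243])
m=np.zeros(P.shape[:2],bool);m[190:248,185:305]=1
Q=P[m];Q=Q[(Q[:,2]>.05)]
best=0;rng=np.random.default_rng(0)
for _ in range(500):
    a=Q[rng.choice(len(Q),3,False)];n=np.cross(a[1]-a[0],a[2]-a[0]);n/=np.linalg.norm(n)+1e-9
    k=abs((Q-a[0])@n)<.002
    if k.sum()>best:best=k.sum();K=k
F=Q[K];c=F.mean(0);n=np.linalg.svd(F-c)[2][2];n*=np.sign(n[2]);print(n,best)
n=np.array([-.707,-.01,.707]);n/=np.linalg.norm(n)
print("heights over face",(cap-c)@n,(hub-c)@n)
v=cap-hub-n*((cap-hub)@n)
y=np.cross([0,0,1],-n*[1,1,0]);y=np.cross([0,0,1],n*[-1,-1,0]);y/=np.linalg.norm(y);x=np.cross(y,n)
print(x,y,np.linalg.norm(v),np.arctan2(v@y,v@x),"n.sep",(cap-hub)@n)
print("grip",cap-n*34)
print("grip",cap-n*.034,"face",hub-.012*n)
E
```

```text
[ 0.48633435 -0.09704278  0.1480634 ] [np.float64(5.0971986728449935e-05), np.float64(5.09719867284184e-05)]
[ 0.56802047 -0.08598518  0.15600571] [np.float64(7.19307969452596e-05), np.float64(7.193079694526885e-05)]
[ 0.48315196 -0.09591196  0.15935652] [ 0.56641678 -0.08620795  0.15896364]
[-0.71748262 -0.01608509  0.69639066] 5548
heights over face 0.06399122070459912 0.011738497339116534
[0.7070007  0.01000001 0.70714214] [-0.01414286  0.99989998  0.        ] 0.06424660418179434 -2.986863201944722 n.sep 0.05225272336548258
grip [ 24.52676256   0.24299157 -23.89236481]
grip [ 0.51037478 -0.09670275  0.12402297] face [ 0.57650533 -0.08586516  0.14752086]
```

{"op": "play_rows", "data": {"targets": [[0,0,0.003,0.011,-0.008,-0.045,1],[0,0,0.003,0.011,-0.008,-0.045,1],[0,0,0.003,0.012,-0.008,-0.045,1],[0,0,0,0,0,0,1]], "grip_force": 40}}

```text
t: 2.02
eef_pos: [0.5035, -0.1026, 0.2145]
ee_rot: [3.131, -0.003, -3.121]
force: [-0.2, -0.2, 0.7]
width: 0.0874
```

```bash
python3 - <<'E'
from h import *
s=get_state();print(s['eef_pos'],s['ee_rot'])
im,d=grab_frame("wrist")
P=cloud("wrist",d,s);np.save("w2.npy",P);np.save("s2.npy",s,allow_pickle=True)
cv2.imwrite("pics/w2.png",cv2.resize(im[60:260,120:380],None,fx=3,fy=3,interpolation=2))
E
```

```text
[ 0.50345476 -0.10255731  0.21446748] [ 3.13129227e+00 -2.89760977e-03 -3.12072710e+00]
```

View pics/w2.png

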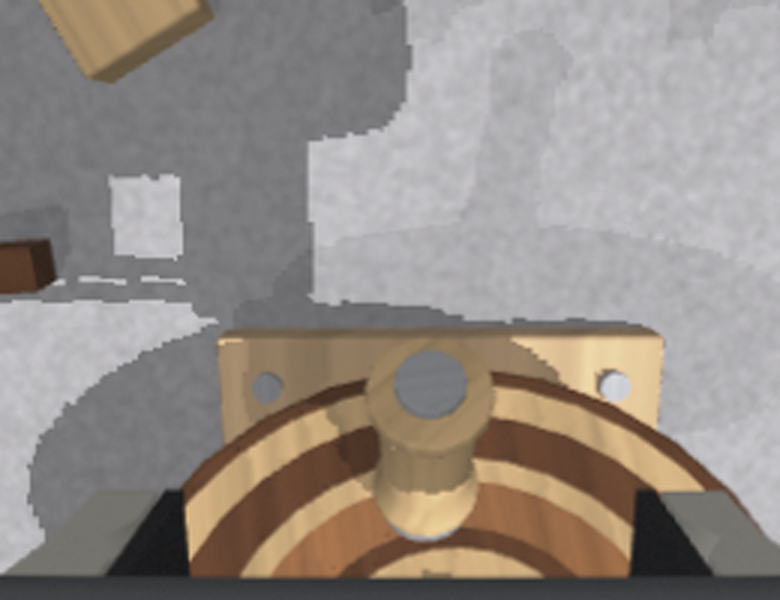

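```bash
python3 - <<'E'
from h import *
s1=np.load("s1.npy",allow_pickle=True).item();s2=np.load("s2.npy",allow_pickle=True).item()
a=ray("wrist",(234.6,182.3),s1);b=ray("wrist",(263.3,187.7),s2);c=ray("top",(286.9,216.6))
for r in ([a,b],[b,c],[a,b,c]):print(tri(r))
P=np.load("w2.npy");print(P[188,263])
E
```

```text
(array([ 0.48411591, -0.09652672,  0.15749901]), [np.float64(0.00011669302880710796), np.float64(0.0001166930288072841)])
(array([ 0.48617014, -0.09650527,  0.15073384]), [np.float64(0.0002751991020261868), np.float64(0.0002751991020261835)])
(array([ 0.48609725, -0.09666615,  0.15021701]), [np.float64(0.0004044210065436344), np.float64(0.0004304042081610788), np.float64(0.00024343157427265036)])
[ 0.48403771 -0.09682014  0.15909121]
```

{"op": "play_rows", "data": {"targets": [[0,0,0,0.0025,0.0035,-0.045,1],[0,0,0,0.002,0.003,-0.042,1],[0,0,0,0,0,0,1]]}}

```text
t: 2.45
eef_pos: [0.5121, -0.0972, 0.1352]
ee_rot: [3.132, 0.011, -3.121]
force: [0.2, -0.1, 0.5]
width: 0.0876
```

{"op": "play_rows", "data": {"targets": [[0,0,0,-0.003,0.001,-0.009,1],[0,0,0,0,0,0,1]]}}

```text
t: 2.7
eef_pos: [0.5111, -0.0964, 0.1303]
ee_rot: [3.132, 0.017, -3.121]
force: [0.3, 0.5, 0.4]
width: 0.0879
```

{"op": "play_rows", "data": {"targets": [[0,0,0,0,0,0,0],[0,0,0,0,0,0,0],[0,0,0,0,0,0,0],[0,0,0,0,0,0,0],[0,0,0,0,0,0,0],[0,0,0,0,0,0,0]], "grip_force": 40}}

```text
t: 3.45
eef_pos: [0.5125, -0.0963, 0.1331]
ee_rot: [3.132, 0.022, -3.12]
force: [-0.5, -0.2, 0.1]
width: 0.0332
```

```bash
python3 - <<'E'
from h import *
s=get_state();print(s)
im,d=grab_frame("wrist")
cv2.imwrite("pics/w3.png",im)
im,d=grab_frame("top")
cv2.imwrite("pics/t3.png",cv2.resize(im[90:260,170:400],None,fx=3,fy=3))
E
```

```text
{'t': 3.45, 'q': array([ 0.18629145,  0.19244537, -0.47789079, -0.00798443, -0.87748084,
       -1.73076601]), 'qd': array([ 0.00058228,  0.00066331,  0.00017349,  0.00147175, -0.00038598,
       -0.00118394]), 'joint_efforts': array([-1.23147743e-04, -4.02037632e+01,  2.44022459e+01,  5.77412635e+00,
       -7.49753730e-03, -2.56068779e-05]), 'eef_pos': array([ 0.51253242, -0.09627657,  0.13314583]), 'ee_rot': array([ 3.13175597,  0.02167325, -3.12040971]), 'force': array([-0.48736169, -0.16053692,  0.10776309]), 'moment': array([-0.06179389,  0.0324972 , -0.01680819]), 'width': 0.033219106979846945}
```

View pics/w3.png

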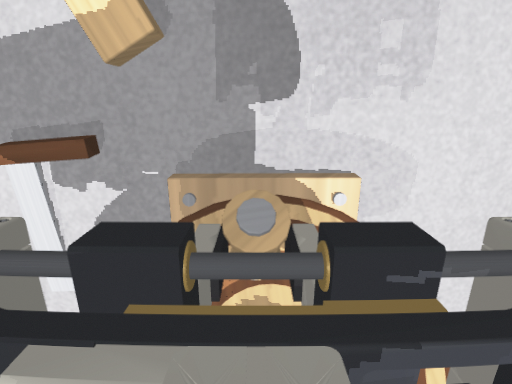

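View pics/t3.png

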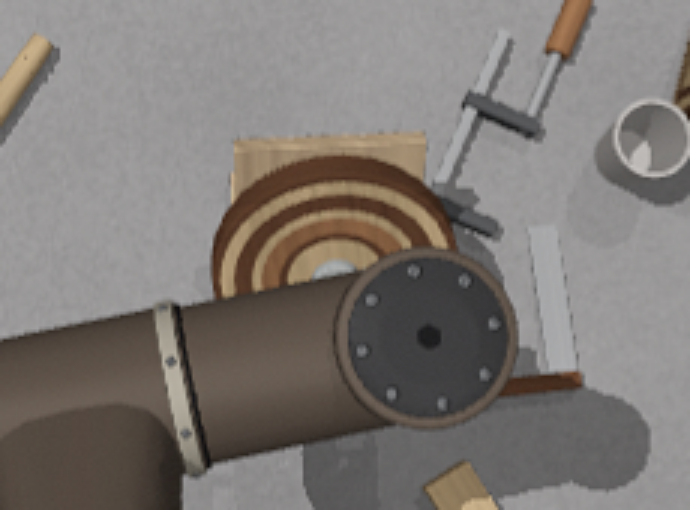

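{"op": "play_rows", "data": {"targets": [[0,0,0,0,0,0,0],[0,0,0,0,0,0,0],[0,0,0,0,0,0,0]]}}

```text
t: 3.92
eef_pos: [0.5125, -0.0966, 0.1331]
ee_rot: [3.132, 0.021, -3.121]
force: [-0.5, -1.3, -0.6]
width: 0.0254
```

{"op": "play_rows", "data": {"targets": [[0,0,0,0,0,0,0.5],[0,0,0,0,0,0,0.5],[0,-0.02,0,-0.004,0,-0.008,0.5],[0,0,0,-0.003,0,-0.005,0.5],[0,0,0,0,0,-0.002,0.4]]}}

```text
t: 4.55
eef_pos: [0.5057, -0.0962, 0.1179]
ee_rot: [3.132, 0.042, -3.12]
force: [0.2, 0.7, 0.4]
width: 0.0388
```

{"op": "play_rows", "data": {"targets": [[0,0.04,0,0.002,0,0.006,0.4],[0,0,0,0,0,0,0]]}}

```text
t: 4.8
eef_pos: [0.508, -0.0962, 0.1241]
ee_rot: [3.131, 0.001, -3.12]
force: [0.1, -0.1, -0.5]
width: 0.0298
```

{"op": "play_rows", "data": {"targets": [[0,0,0,0,0,0,0],[0,0,0,0,0,0,0],[0,0,0,0,0,0,0],[0,0,0,0,0,0,0]]}}

```text
t: 5.3
eef_pos: [0.5076, -0.0965, 0.1237]
ee_rot: [3.132, 0.002, -3.12]
force: [0.8, -0.8, -0.6]
width: 0.0253
```

```bash
cat >> h.py <<'E'
n=np.array([-.707,-.016,.707]);n/=np.linalg.norm(n)
ay=np.cross([0,0,1],-n*[1,1,0]);ay=np.cross([0,0,1],-np.array([n[0],n[1],0]));ay/=np.linalg.norm(ay);ax=np.cross(ay,n)
def pt(C,th,r=.06): return C+r*(np.cos(th)*ax+np.sin(th)*ay)
def angof(C,p): v=p-C;return np.arctan2(v@ay,v@ax),np.hypot(v@ay,v@ax)
C0=np.array([.5079,-.0964,.124])-pt(np.zeros(3),-2.98)
E
python3 - <<'E'
from h import *
print(ax,ay,C0)
p=get_state()['eef_pos'];th=-2.98
for i in range(20):
    a=pt(C0,th+np.radians(10)*i);b=pt(C0,th+np.radians(10)*(i+1))
    print(i,round(th+np.radians(10)*(i+1),2),b.round(4),((b-a)*1000).round(1))
E
```

```text
[0.70683528 0.01599627 0.70719729] [-0.02262504  0.99974402  0.        ] [ 0.5495392  -0.08580178  0.16587905]
0 -2.81 [ 0.51   -0.1065  0.1258] [  2.1 -10.1   1.8]
1 -2.63 [ 0.5132 -0.116   0.1289] [ 3.3 -9.5  3. ]
2 -2.46 [ 0.5176 -0.1245  0.133 ] [ 4.4 -8.5  4.2]
3 -2.28 [ 0.5229 -0.1319  0.1382] [ 5.3 -7.4  5.2]
4 -2.11 [ 0.529  -0.1378  0.1442] [ 6.1 -6.   6. ]
5 -1.93 [ 0.5358 -0.1422  0.1509] [ 6.8 -4.4  6.7]
6 -1.76 [ 0.543  -0.1449  0.158 ] [ 7.2 -2.7  7.1]
7 -1.58 [ 0.5503 -0.1458  0.1653] [ 7.4 -0.9  7.4]
8 -1.41 [ 0.5577 -0.1449  0.1727] [7.4 0.9 7.4]
9 -1.23 [ 0.5648 -0.1421  0.1799] [7.1 2.7 7.2]
10 -1.06 [ 0.5715 -0.1377  0.1866] [6.6 4.4 6.7]
11 -0.89 [ 0.5774 -0.1316  0.1927] [6.  6.  6.1]
12 -0.71 [ 0.5826 -0.1242  0.198 ] [5.1 7.4 5.3]
13 -0.54 [ 0.5867 -0.1156  0.2023] [4.1 8.6 4.3]
14 -0.36 [ 0.5897 -0.1061  0.2056] [3.  9.5 3.2]
15 -0.19 [ 0.5915 -0.096   0.2076] [ 1.8 10.1  2. ]
16 -0.01 [ 0.592  -0.0856  0.2083] [ 0.5 10.4  0.7]
17 0.16 [ 0.5912 -0.0752  0.2078] [-0.8 10.4 -0.5]
18 0.34 [ 0.5891 -0.0651  0.2059] [-2.1 10.1 -1.8]
19 0.51 [ 0.5859 -0.0556  0.2029] [-3.3  9.5 -3. ]
```

{"op": "play_rows", "data": {"targets": [[0,0,0,0.002,-0.01,0.002,0],[0,0,0,0.003,-0.0095,0.003,0]]}}

```text
t: 5.55
eef_pos: [0.5125, -0.1156, 0.1282]
ee_rot: [3.13, 0.002, -3.12]
force: [1.6, 2.8, -0.4]
width: 0.025
```

{"op": "play_rows", "data": {"targets": [[0,0,0,0.0045,-0.0085,0.004,0],[0,0,0,0.0055,-0.0075,0.005,0]]}}

```text
t: 5.8
eef_pos: [0.5226, -0.1327, 0.1378]
ee_rot: [3.13, 0.001, -3.12]
force: [-1.4, 7.8, 4.9]
width: 0.025
```

{"op": "play_rows", "data": {"targets": [[0,0,0,0.006,-0.0055,0.006,0],[0,0,0,0.007,-0.004,0.007,0]]}}

```text
t: 6.05
eef_pos: [0.5359, -0.1433, 0.151]
ee_rot: [3.129, -0.0, -3.121]
force: [0.1, 4.1, -3.5]
width: 0.0253
```

{"op": "play_rows", "data": {"targets": [[0,0,0,0.0072,-0.0025,0.0071,0],[0,0,0,0.0074,-0.0009,0.0074,0]]}}

```text
t: 6.3
eef_pos: [0.5504, -0.1467, 0.1654]
ee_rot: [3.128, -0.003, -3.122]
force: [-1.7, 6.9, -5.4]
width: 0.0256
```

{"op": "play_rows", "data": {"targets": [[0,0,0,0.0074,0.0009,0.0074,0],[0,0,0,0.0071,0.0027,0.0072,0]]}}

```text
t: 6.55
eef_pos: [0.5646, -0.143, 0.1798]
ee_rot: [3.128, -0.006, -3.123]
force: [-2.1, 1.7, -8.0]
width: 0.025
```

```bash
cat > an.py <<'E'
from h import *
L=[l.split() for l in open('log.txt') if l.strip()]
D=np.array([[float(x) for x in l] for l in L])
th=np.array([angof(C0,d[:3]) for d in D]);r=th[:,1];th=np.unwrap(th[:,0])
t=np.array([-(-np.sin(a)*ax+np.cos(a)*ay)@(d[3:]) for a,d in zip(th,D)])
rad=np.array([(np.cos(a)*ax+np.sin(a)*ay)@(d[3:]) for a,d in zip(th,D)])
nn=D[:,3:]@n
for q in zip(th,r,t,rad,nn):print(np.round(q,3))
E
cat > log.txt <<'E'
.5125 -.1156 .1282 1.6 2.8 -.4
.5226 -.1327 .1378 -1.4 7.8 4.9
E
python3 an.py;python3 -c "
from h import *
s=get_state();print(s['eef_pos'],s['ee_rot'],s['force'],angof(C0,s['eef_pos']))"
```

```text
[-2.644  0.061  2.002 -2.103 -1.459]
[-2.279  0.061  3.119 -7.638  4.329]
[ 0.56457134 -0.14297695  0.17981592] [ 3.12790518 -0.00617974 -3.12292498] [-2.07706303  1.71107794 -8.02130175] (np.float64(-1.2427997413446261), np.float64(0.060738640233883784))
```

{"op": "play_rows", "data": {"targets": [[0,0,0,0.0066,0.0047,0.0067,0],[0,0,0,0.006,0.0063,0.0061,0]]}}

```text
t: 6.8
eef_pos: [0.5773, -0.1322, 0.1928]
ee_rot: [3.129, -0.008, -3.123]
force: [-2.2, -1.5, -9.5]
width: 0.025
```

{"op": "play_rows", "data": {"targets": [[0,0,0,0.0051,0.0074,0.0053,0],[0,0,0,0.0041,0.0086,0.0043,0]]}}

```text
t: 7.05
eef_pos: [0.5866, -0.1159, 0.2025]
ee_rot: [3.13, -0.01, -3.124]
force: [-0.8, -3.9, -11.8]
width: 0.0255
```

{"op": "play_rows", "data": {"targets": [[0,0,0,0.003,0.0095,0.0032,0],[0,0,0,0.0018,0.0101,0.002,0]]}}

```text
t: 7.3
eef_pos: [0.5912, -0.0962, 0.2076]
ee_rot: [3.132, -0.012, -3.124]
force: [-1.1, -8.7, -14.5]
width: 0.0253
```

{"op": "play_rows", "data": {"targets": [[0,0,0,0.0005,0.0104,0.0007,0],[0,0,0,-0.0008,0.0104,-0.0005,0]]}}

```text
t: 7.55
eef_pos: [0.5909, -0.0763, 0.2078]
ee_rot: [3.135, -0.013, -3.124]
force: [0.1, -11.3, -13.1]
width: 0.0252
```

{"op": "play_rows", "data": {"targets": [[0,0,0,-0.0021,0.0101,-0.0018,0],[0,0,0,-0.0033,0.0095,-0.003,0]]}}

```text
t: 7.8
eef_pos: [0.5864, -0.0587, 0.2037]
ee_rot: [3.141, -0.012, -3.124]
force: [3.1, -13.6, -11.0]
width: 0.025
```

```bash
cat >> log.txt <<'E'
.5359 -.1433 .151 .1 4.1 -3.5
.5504 -.1467 .1654 -1.7 6.9 -5.4
.5646 -.143 .1798 -2.1 1.7 -8
.5773 -.1322 .1928 -2.2 -1.5 -9.5
.5866 -.1159 .2025 -.8 -3.9 -11.8
.5912 -.0962 .2076 -1.1 -8.7 -14.5
.5909 -.0763 .2078 .1 -11.3 -13.1
.5864 -.0587 .2037 3.1 -13.6 -11
E
python3 an.py;python3 - <<'E'
from h import *
p=get_state()['eef_pos'];th=angof(C0,p)[0];a=p
for i in range(18):
    b=pt(C0,th+np.radians(10)*(i+1))
    print(i,round(th+np.radians(10)*(i+1),2),b.round(4),((b-a)*1000).round(1));a=b
E
```

```text
[-2.644  0.061  2.002 -2.103 -1.459]
[-2.279  0.061  3.119 -7.638  4.329]
[-1.924  0.061  3.612 -3.034 -2.611]
[-1.582  0.061  4.99  -6.879 -2.726]
[-1.243  0.061  6.173 -3.946 -4.199]
[-0.892  0.06   7.369 -4.08  -5.137]
[-0.54   0.06   7.941 -5.702 -7.715]
[-0.191  0.06  10.632 -9.326 -9.335]
[  0.144   0.06    9.837 -10.899  -9.152]
[  0.458   0.059   9.688 -11.253  -9.751]
0 0.63 [ 0.583  -0.0496  0.2001] [-3.5  9.1 -3.6]
1 0.81 [ 0.5779 -0.0418  0.1952] [-5.   7.8 -4.9]
2 0.98 [ 0.572  -0.0354  0.1895] [-5.9  6.4 -5.8]
3 1.16 [ 0.5654 -0.0305  0.183 ] [-6.6  4.9 -6.5]
4 1.33 [ 0.5583 -0.0273  0.176 ] [-7.1  3.2 -7. ]
5 1.5 [ 0.551  -0.0259  0.1687] [-7.3  1.4 -7.3]
6 1.68 [ 0.5436 -0.0263  0.1613] [-7.4 -0.4 -7.4]
7 1.85 [ 0.5364 -0.0285  0.154 ] [-7.2 -2.2 -7.3]
8 2.03 [ 0.5296 -0.0324  0.1471] [-6.8 -3.9 -6.9]
9 2.2 [ 0.5234 -0.038   0.1408] [-6.2 -5.6 -6.3]
10 2.38 [ 0.518  -0.045   0.1353] [-5.4 -7.  -5.6]
11 2.55 [ 0.5135 -0.0532  0.1306] [-4.4 -8.3 -4.6]
12 2.73 [ 0.5102 -0.0625  0.1271] [-3.4 -9.2 -3.6]
13 2.9 [ 0.508  -0.0724  0.1247] [ -2.2 -10.   -2.4]
14 3.08 [ 0.5071 -0.0828  0.1235] [ -0.9 -10.4  -1.1]
15 3.25 [ 0.5075 -0.0932  0.1237] [  0.4 -10.5   0.2]
16 3.42 [ 0.5092 -0.1035  0.1251] [  1.7 -10.2   1.4]
17 3.6 [ 0.5121 -0.1132  0.1278] [ 2.9 -9.7  2.7]
```

{"op": "play_rows", "data": {"targets": [[0,0,0,-0.004,0.0088,-0.004,0],[0,0,0,-0.005,0.0076,-0.005,0]]}}

```text
t: 8.05
eef_pos: [0.5794, -0.0452, 0.197]
ee_rot: [-3.136, -0.008, -3.123]
force: [3.0, -15.8, -6.3]
width: 0.0248
```

{"op": "play_rows", "data": {"targets": [[0,0,0,-0.006,0.0062,-0.006,0],[0,0,0,-0.0066,0.0047,-0.0066,0]]}}

```text
t: 8.3
eef_pos: [0.5718, -0.0363, 0.1893]
ee_rot: [-3.13, 0.004, -3.12]
force: [4.0, -11.3, 1.1]
width: 0.0252
```

{"op": "play_rows", "data": {"targets": [[0,0,0,-0.0071,0.003,-0.007,0],[0,0,0,-0.0073,0.0012,-0.0073,0]]}}

```text
t: 8.55
eef_pos: [0.5654, -0.0316, 0.1827]
ee_rot: [-3.128, 0.023, -3.116]
force: [3.0, -1.0, 9.9]
width: 0.0251
```

{"op": "play_rows", "data": {"targets": [[0,0,0,-0.0074,-0.0006,-0.0074,0],[0,0,0,-0.0072,-0.0022,-0.0073,0]]}}

```text
t: 8.8
eef_pos: [0.5616, -0.0297, 0.1784]
ee_rot: [-3.132, 0.049, -3.11]
force: [-1.0, 11.9, 16.5]
width: 0.025
```

{"op": "play_rows", "data": {"targets": [[0,0,0,-0.0068,-0.0039,-0.0069,0],[0,0,0,-0.0062,-0.0056,-0.0063,0]]}}

```text
t: 9.05
eef_pos: [0.5616, -0.0296, 0.1774]
ee_rot: [3.14, 0.082, -3.104]
force: [-1.1, 27.8, 15.3]
width: 0.0256
```

```bash
python3 - <<'E'
from h import *
s=get_state();p=s['eef_pos'];th=angof(C0,p)[0];a=p;print(th,s['ee_rot'])
for i in range(9):
    b=pt(C0,th+np.radians(10)*(i+1))
    print(i,round(th+np.radians(10)*(i+1),2),b.round(4),((b-a)*1000).round(1));a=b
E
```

```text
1.2660297755154888 [ 3.13971333  0.08178053 -3.10394872]
0 1.44 [ 0.5537 -0.0262  0.1714] [-7.9  3.4 -6.1]
1 1.62 [ 0.5463 -0.0259  0.164 ] [-7.4  0.3 -7.4]
2 1.79 [ 0.539  -0.0275  0.1567] [-7.3 -1.5 -7.3]
3 1.96 [ 0.532  -0.0308  0.1496] [-7.  -3.3 -7.1]
4 2.14 [ 0.5256 -0.0357  0.1431] [-6.4 -5.  -6.6]
5 2.31 [ 0.5199 -0.0423  0.1372] [-5.7 -6.5 -5.9]
6 2.49 [ 0.5151 -0.0501  0.1322] [-4.8 -7.8 -5. ]
7 2.66 [ 0.5113 -0.059   0.1282] [-3.8 -8.9 -4. ]
8 2.84 [ 0.5087 -0.0687  0.1254] [-2.6 -9.7 -2.8]
```

{"op": "play_rows", "data": {"targets": [[0,0,0,0,0.001,0,0],[0,0.03,0,0,0,0,0]]}}

```text
t: 9.3
eef_pos: [0.5621, -0.0293, 0.1787]
ee_rot: [3.142, 0.054, -3.102]
force: [4.2, -9.1, -14.4]
width: 0.0252
```

```bash
python3 - <<'E'
from h import *
s=get_state();print(s['eef_pos'],s['ee_rot'],s['force'],s['moment'],s['q'],angof(C0,s['eef_pos']))
im,d=grab_frame("wrist")
cv2.imwrite("pics/w4.png",im)
im,d=grab_frame("scene")
cv2.imwrite("pics/s4.png",cv2.resize(im[50:290,100:380],None,fx=2.8,fy=2.5))
E
```

```text
[ 0.56206728 -0.02927214  0.17866656] [ 3.14150273  0.05361235 -3.10218977] [  4.19762737  -9.1153223  -14.39470528] [-3.5233275  -1.33556315 -0.29075012] [ 0.30538681  0.19104768 -0.37097865  0.01712461 -0.95708497 -1.84627829] (np.float64(1.2481028089212383), np.float64(0.05929210388282316))
```

View pics/w4.png

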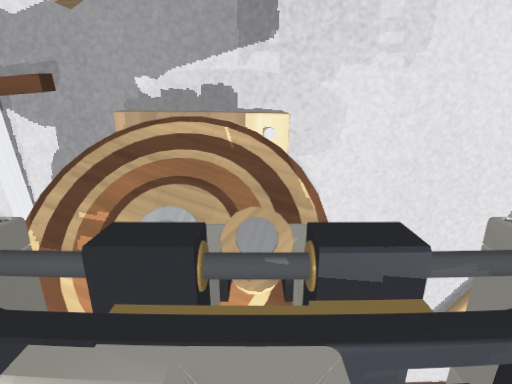

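View pics/s4.png

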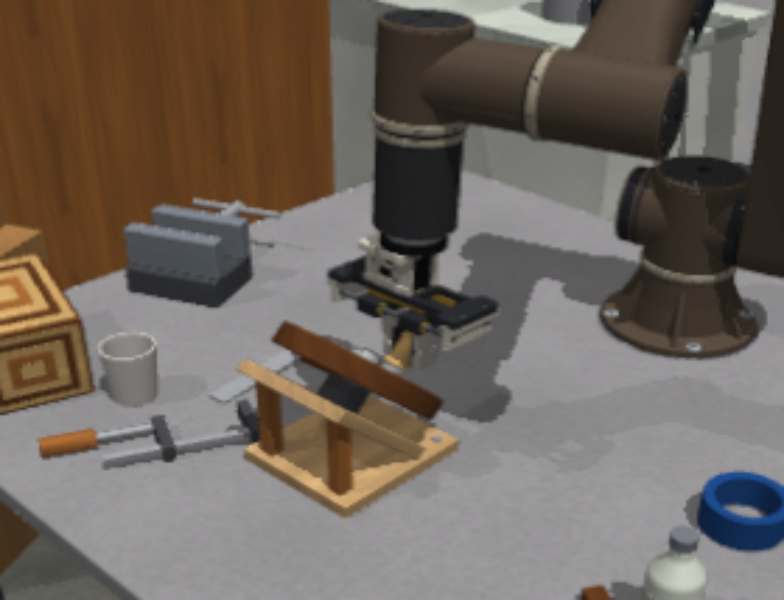

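{"op": "play_rows", "data": {"targets": [[0,0.03,0,-0.009,0.003,-0.009,0],[0,0.03,0,-0.01,0.002,-0.01,0]]}}

```text
t: 9.65
eef_pos: [0.5499, -0.0265, 0.1668]
ee_rot: [-3.138, 0.006, -3.1]
force: [2.8, -15.3, 6.5]
width: 0.0252
```

```bash
cat > st.py <<'E'
from h import *
s=get_state();p=s['eef_pos'];th=angof(C0,p);a=p;print(np.round(th,3),s['ee_rot'].round(3),s['force'].round(1),s['moment'].round(2),'dn',((p-C0)@n).round(4))
F=s['force'];t=-np.sin(th[0])*ax+np.cos(th[0])*ay;rr=np.cos(th[0])*ax+np.sin(th[0])*ay
print('tan',-(F@t).round(1),'rad',(F@rr).round(1),'nrm',(F@n).round(1))
for i in range(6):
    b=pt(C0,th[0]+np.radians(10)*(i+1))
    print(i,round(th[0]+np.radians(10)*(i+1),2),((b-a)*1000).round(1));a=b
E
python3 st.py
```

```text
[1.539 0.059] [-3.138  0.006 -3.1  ] [  2.8 -15.3   6.5] [-5.16 -1.45 -0.14] dn -0.0006
tan 6.8 rad -15.2 nrm 2.9
0 1.71 [-7.8 -0.  -6.9]
1 1.89 [-7.1 -2.5 -7.2]
2 2.06 [-6.7 -4.3 -6.8]
3 2.24 [-6.1 -5.9 -6.2]
4 2.41 [-5.2 -7.3 -5.4]
5 2.59 [-4.2 -8.5 -4.4]
```

{"op": "play_rows", "data": {"targets": [[0,0.02,0,-0.009,-0.001,-0.009,0],[0,0.02,0,-0.009,-0.002,-0.009,0]]}}

```text
t: 9.9
eef_pos: [0.5395, -0.0281, 0.1563]
ee_rot: [-3.14, -0.018, -3.096]
force: [-1.1, -0.5, 9.5]
width: 0.0253
```

```bash
python3 st.py
```

```text
[1.791 0.059] [-3.14  -0.018 -3.096] [-1.1 -0.5  9.5] [-0.3  -0.16 -0.19] dn -0.0005
tan 5.7 rad -1.7 nrm 7.5
0 1.97 [-7.5 -2.7 -6.8]
1 2.14 [-6.4 -5.  -6.6]
2 2.31 [-5.7 -6.5 -5.9]
3 2.49 [-4.8 -7.8 -5. ]
4 2.66 [-3.8 -8.9 -4. ]
5 2.84 [-2.6 -9.7 -2.8]
```

{"op": "play_rows", "data": {"targets": [[0,0,0,-0.009,-0.003,-0.009,0],[0,0.005,0,-0.009,-0.005,-0.009,0]]}}

```text
t: 10.15
eef_pos: [0.5288, -0.0338, 0.1454]
ee_rot: [-3.141, -0.006, -3.093]
force: [-1.1, 2.2, 7.1]
width: 0.0252
```

```bash
python3 st.py
```

```text
[2.065 0.06 ] [-3.141 -0.006 -3.093] [-1.1  2.2  7.1] [ 0.77  0.09 -0.23] dn -0.0006
tan 4.8 rad -0.1 nrm 5.7
0 2.24 [-6.6 -5.6 -5.9]
1 2.41 [-5.2 -7.3 -5.4]
2 2.59 [-4.2 -8.5 -4.4]
3 2.76 [-3.1 -9.4 -3.3]
4 2.94 [ -1.9 -10.1  -2.1]
5 3.11 [ -0.6 -10.4  -0.9]
```

{"op": "play_rows", "data": {"targets": [[0,0.005,0,-0.008,-0.006,-0.008,0],[0,0.005,0,-0.0075,-0.008,-0.0075,0]]}}

```text
t: 10.4
eef_pos: [0.5189, -0.0444, 0.1353]
ee_rot: [3.138, -0.002, -3.09]
force: [-1.9, 5.3, 3.2]
width: 0.0254
```

```bash
python3 st.py
```

```text
[2.363 0.06 ] [ 3.138e+00 -2.000e-03 -3.090e+00] [-1.9  5.3  3.2] [ 1.55  0.41 -0.3 ] dn -0.0006
tan 4.5 rad 3.1 nrm 3.5
0 2.54 [-5.  -8.1 -4.3]
1 2.71 [-3.4 -9.2 -3.7]
2 2.89 [-2.3 -9.9 -2.5]
3 3.06 [ -1.  -10.3  -1.2]
4 3.24 [  0.3 -10.5   0. ]
5 3.41 [  1.6 -10.3   1.3]
```

{"op": "play_rows", "data": {"targets": [[0,0,-0.01,-0.0065,-0.008,-0.0065,0],[0,0,-0.01,-0.0045,-0.0092,-0.0045,0]]}}

```text
t: 10.65
eef_pos: [0.5115, -0.059, 0.1275]
ee_rot: [3.136, 0.008, -3.109]
force: [-1.4, 4.8, -3.5]
width: 0.0255
```

{"op": "play_rows", "data": {"targets": [[0,0,-0.005,-0.003,-0.01,-0.003,0],[0,0,0,-0.0015,-0.0105,-0.0015,0]]}}

```text
t: 10.9
eef_pos: [0.5074, -0.0777, 0.123]
ee_rot: [3.133, 0.01, -3.114]
force: [0.2, 4.7, -7.8]
width: 0.0252
```

```bash
python3 st.py
```

```text
[2.991 0.061] [ 3.133  0.01  -3.114] [ 0.2  4.7 -7.8] [ 1.23  0.1  -0.11] dn -0.0006
tan 3.8 rad 5.9 nrm -5.8
0 3.17 [ -0.2 -10.5   0.4]
1 3.34 [  1.1 -10.4   0.8]
2 3.51 [  2.3 -10.    2.1]
3 3.69 [ 3.5 -9.3  3.3]
4 3.86 [ 4.6 -8.3  4.4]
5 4.04 [ 5.5 -7.1  5.4]
```

{"op": "play_rows", "data": {"targets": [[0,0,0,0,-0.0105,0.0005,0],[0,0,0,0.0012,-0.0105,0.001,0]]}}

```text
t: 11.15
eef_pos: [0.508, -0.0988, 0.1232]
ee_rot: [3.132, 0.008, -3.114]
force: [-0.3, 1.4, -8.0]
width: 0.0251
```

```bash
python3 st.py; cat >> log.txt <<'E'
.5794 -.0452 .197 3 -15.8 -6.3
.5718 -.0363 .1893 4 -11.3 1.1
.5654 -.0316 .1827 3 -1 9.9
.5499 -.0265 .1668 2.8 -15.3 6.5
.5395 -.0281 .1563 -1.1 -.5 9.5
.5288 -.0338 .1454 -1.1 2.2 7.1
.5189 -.0444 .1353 -1.9 5.3 3.2
.5115 -.059 .1275 -1.4 4.8 -3.5
.5074 -.0777 .123 .2 4.7 -7.8
E
cat >> an.py <<'E'
def fit(k):
    A=np.stack([np.ones(k.sum()),np.cos(th[k]),np.sin(th[k])],1);c,*_=np.linalg.lstsq(A,t[k],rcond=None)
    res=t[k]-A@c;print(c,'peak',np.arctan2(c[2],c[1]),'amp Nm',.06*np.hypot(c[1],c[2]),'fr',c[0]*.06,'res',res.round(1))
k=np.ones(len(th),bool);fit(k)
k[0]=0;fit(k)
k[:]=1;k[10:14]=0;fit(k)
k[:]=1;k[::2]=0;fit(k);fit(~k)
E
python3 an.py
```

```text
[-2.942  0.061] [ 3.132  0.008 -3.114] [-0.3  1.4 -8. ] [ 0.42 -0.18 -0.03] dn -0.0006
tan 2.5 rad 5.4 nrm -5.4
0 -2.77 [ 2.5 -9.8  3.2]
1 -2.59 [ 3.5 -9.3  3.3]
2 -2.42 [ 4.6 -8.3  4.4]
3 -2.24 [ 5.5 -7.1  5.4]
4 -2.07 [ 6.3 -5.6  6.2]
5 -1.89 [ 6.9 -4.   6.8]
[-2.644  0.061  2.002 -2.103 -1.459]
[-2.279  0.061  3.119 -7.638  4.329]
[-1.924  0.061  3.612 -3.034 -2.611]
[-1.582  0.061  4.99  -6.879 -2.726]
[-1.243  0.061  6.173 -3.946 -4.199]
[-0.892  0.06   7.369 -4.08  -5.137]
[-0.54   0.06   7.941 -5.702 -7.715]
[-0.191  0.06  10.632 -9.326 -9.335]
[  0.144   0.06    9.837 -10.899  -9.152]
[  0.458   0.059   9.688 -11.253  -9.751]
[  0.739   0.059   9.977 -12.602  -6.322]
[ 0.977  0.059  9.212 -7.52  -1.87 ]
[1.152 0.059 8.752 2.729 4.894]
[  1.54    0.059   6.808 -15.154   2.861]
[ 1.791  0.059  5.686 -1.758  7.502]
[ 2.066  0.06   4.822 -0.075  5.762]
[2.363 0.06  4.507 3.038 3.521]
[ 2.665  0.06   2.739  5.226 -1.562]
[ 2.992  0.061  3.851  5.941 -5.731]
[6.07724914 3.7101853  1.04506764] peak 0.2745615530435286 amp Nm 0.2312736662209665 fr 0.36463494852917233 res [-0.3  0.2 -0.2  0.  -0.1 -0.2 -0.8  1.1 -0.1 -0.2  0.5  0.2  0.2 -0.4
 -0.6 -0.4  0.3 -0.5  1.3]
[6.10225135 3.66829831 1.02309251] peak 0.27198942233260676 amp Nm 0.2284978571086911 fr 0.3661350811777918 res [ 0.2 -0.3 -0.  -0.1 -0.2 -0.8  1.1 -0.  -0.2  0.5  0.2  0.2 -0.4 -0.6
 -0.4  0.3 -0.6  1.2]
[6.03922526 3.63261289 0.98894079] peak 0.2657980071581586 amp Nm 0.22588928508340428 fr 0.36235351544800887 res [-0.4  0.2 -0.2 -0.  -0.1 -0.2 -0.7  1.2  0.1 -0.  -0.5 -0.4  0.4 -0.5
  1.3]
[6.03199946 4.0687471  0.82865168] peak 0.20091481292606903 amp Nm 0.24913634741416021 fr 0.36191996774970037 res [ 0.4 -0.2 -0.6  0.8 -0.4  0.2 -0.2 -0.  -0.1]
[6.08714443 3.42449763 1.28543458] peak 0.3590901265862388 amp Nm 0.21946820705877543 fr 0.3652286659233153 res [-0.5 -0.1  0.2 -0.4  0.2  0.5  0.1 -0.9 -0.   1. ]
```

{"op": "play_rows", "data": {"targets": [[0,0,0,0.0025,-0.0098,0.003,0],[0,0,0,0.0035,-0.0093,0.0033,0]]}}

```text
t: 11.4
eef_pos: [0.5145, -0.12, 0.1292]
ee_rot: [3.133, 0.007, -3.114]
force: [2.7, 1.3, -7.2]
width: 0.0254
```

{"op": "play_rows", "data": {"targets": [[0,0,0,0.0046,-0.0083,0.0044,0],[0,0,0,0.0055,-0.007,0.0054,0]]}}

```text
t: 11.65
eef_pos: [0.5268, -0.137, 0.1411]
ee_rot: [3.134, 0.01, -3.114]
force: [2.3, 5.3, -4.5]
width: 0.0252
```

{"op": "play_rows", "data": {"targets": [[0,0,0,0.0063,-0.0054,0.0062,0],[0,0,0,0.0069,-0.004,0.0068,0]]}}

```text
t: 11.9
eef_pos: [0.5426, -0.1459, 0.1565]
ee_rot: [3.132, 0.015, -3.114]
force: [1.4, 13.9, -3.0]
width: 0.0254
```

{"op": "play_rows", "data": {"targets": [[0,0,0,0.0072,-0.002,0.0072,0],[0,0,0,0.0074,0,0.0074,0]]}}

```text
t: 12.15
eef_pos: [0.558, -0.1457, 0.172]
ee_rot: [3.128, 0.015, -3.115]
force: [0.8, 8.6, -10.3]
width: 0.0249
```

```bash
python3 st.py
```

```text
[-1.417  0.061] [ 3.128  0.015 -3.115] [  0.8   8.6 -10.3] [ 2.87 -0.22 -0.11] dn -0.0006
tan 5.2 rad -9.5 nrm -8.0
0 -1.24 [6.6 3.5 7.5]
1 -1.07 [6.7 4.4 6.8]
2 -0.89 [6.  6.  6.1]
3 -0.72 [5.2 7.4 5.3]
4 -0.54 [4.2 8.5 4.4]
5 -0.37 [3.  9.5 3.3]
```

{"op": "play_rows", "data": {"targets": [[0,0,0,0.0068,0.0028,0.0073,0],[0,0,0,0.0066,0.0045,0.0067,0]]}}

```text
t: 12.4
eef_pos: [0.5718, -0.1381, 0.1861]
ee_rot: [3.127, 0.013, -3.115]
force: [2.1, 0.5, -13.1]
width: 0.0248
```

{"op": "play_rows", "data": {"targets": [[0,0,0,0.006,0.006,0.006,0],[0,0,0,0.005,0.0074,0.005,0]]}}

```text
t: 12.65
eef_pos: [0.5825, -0.1249, 0.1971]
ee_rot: [3.128, 0.011, -3.116]
force: [1.8, -3.7, -12.8]
width: 0.0254
```

```bash
python3 st.py; python3 - <<'E'
from h import *
p=get_state()['eef_pos'];th=angof(C0,p)[0];a=p
for i in range(12):
    b=pt(C0,th-np.radians(10)*(i+1),.0605)
    print(i,round(th-np.radians(10)*(i+1),2),((b-a)*1000).round(1));a=b
E
```

```text
[-0.727  0.06 ] [ 3.128  0.011 -3.116] [  1.8  -3.7 -12.8] [-1.42 -0.59 -0.05] dn -0.0006
tan 8.0 rad -3.4 nrm -10.3
0 -0.55 [3.8 8.4 4.9]
1 -0.38 [3.1 9.4 3.3]
2 -0.2 [ 1.9 10.1  2.1]
3 -0.03 [ 0.6 10.4  0.9]
4 0.15 [-0.7 10.4 -0.4]
5 0.32 [-1.9 10.1 -1.7]
0 -0.9 [-5.4 -7.7 -4.7]
1 -1.08 [-6.1 -5.9 -6.2]
2 -1.25 [-6.7 -4.3 -6.8]
3 -1.42 [-7.2 -2.6 -7.3]
4 -1.6 [-7.4 -0.8 -7.4]
5 -1.77 [-7.4  1.  -7.4]
6 -1.95 [-7.2  2.9 -7.1]
7 -2.12 [-6.8  4.6 -6.7]
8 -2.3 [-6.1  6.2 -6. ]
9 -2.47 [-5.3  7.5 -5.1]
10 -2.65 [-4.3  8.7 -4.1]
11 -2.82 [-3.2  9.6 -3. ]
```

{"op": "play_rows", "data": {"targets": [[0,0.01,0,-0.0055,-0.0077,-0.005,0],[0,0.01,0,-0.0065,-0.006,-0.0066,0]]}}

```text
t: 12.9
eef_pos: [0.5747, -0.1353, 0.1891]
ee_rot: [3.126, -0.0, -3.113]
force: [2.4, 5.5, 1.3]
width: 0.0249
```

```bash
python3 st.py|head -2
```

```text
[-0.981  0.06 ] [ 3.126 -0.    -3.113] [2.4 5.5 1.3] [ 1.59 -0.89 -0.19] dn -0.0006
tan -5.3 rad -3.0 nrm -0.8
```

{"op": "play_rows", "data": {"targets": [[0,0.01,0,-0.0075,-0.0043,-0.0075,0],[0,0.01,0,-0.008,-0.0026,-0.008,0]]}}

```text
t: 13.15
eef_pos: [0.565, -0.1426, 0.1793]
ee_rot: [3.128, -0.007, -3.11]
force: [6.6, -3.0, 6.2]
width: 0.0253
```

```bash
python3 st.py|head -2
```

```text
[-1.242  0.06 ] [ 3.128 -0.007 -3.11 ] [ 6.6 -3.   6.2] [-1.26 -2.32 -0.22] dn -0.0005
tan -7.5 rad 5.9 nrm -0.2
```

{"op": "play_rows", "data": {"targets": [[0,0.01,0,-0.008,-0.001,-0.008,0],[0,0.01,0,-0.008,0.001,-0.008,0]]}}

```text
t: 13.4
eef_pos: [0.5547, -0.1461, 0.169]
ee_rot: [3.134, -0.013, -3.108]
force: [6.8, -10.4, 5.4]
width: 0.0248
```

```bash
python3 st.py|head -2
```

```text
[-1.489  0.061] [ 3.134 -0.013 -3.108] [  6.8 -10.4   5.4] [-3.91 -2.72 -0.09] dn -0.0005
tan -7.6 rad 11.2 nrm -0.8
```

{"op": "play_rows", "data": {"targets": [[0,0,0,-0.008,0.002,-0.008,0],[0,0,0,-0.008,0.004,-0.008,0]]}}

```text
t: 13.65
eef_pos: [0.5444, -0.1459, 0.1586]
ee_rot: [-3.139, 0.001, -3.105]
force: [8.4, -20.9, -0.6]
width: 0.0253
```

```bash
python3 st.py|head -2
```

```text
[-1.732  0.061] [-3.139e+00  1.000e-03 -3.105e+00] [  8.4 -20.9  -0.6] [-7.06 -3.04 -0.06] dn -0.0006
tan -8.5 rad 20.0 nrm -6.1
```

{"op": "play_rows", "data": {"targets": [[0,0,0,-0.0077,0.0053,-0.0075,0],[0,0,0,-0.007,0.007,-0.007,0]]}}

```text
t: 13.9
eef_pos: [0.533, -0.1415, 0.1473]
ee_rot: [-3.126, 0.008, -3.103]
force: [8.2, -23.9, -9.8]
width: 0.0252
```

```bash
python3 st.py|head -2
```

```text
[-2.005  0.061] [-3.126  0.008 -3.103] [  8.2 -23.9  -9.8] [-8.46 -2.97  0.07] dn -0.0005
tan -8.8 rad 22.5 nrm -12.4
```

{"op": "play_rows", "data": {"targets": [[0,0,0,-0.006,0.008,-0.006,0],[0,0,0,-0.005,0.009,-0.005,0]]}}

```text
t: 14.15
eef_pos: [0.5215, -0.1314, 0.1361]
ee_rot: [-3.117, 0.007, -3.103]
force: [7.1, -17.0, -12.5]
width: 0.0253
```

```bash
python3 st.py|head -2; python3 - <<'E'
from h import *
p=get_state()['eef_pos'];th=angof(C0,p)[0];a=p
for i in range(12):
    b=pt(C0,th-np.radians(10)*(i+1),.0605)
    print(i,round(th-np.radians(10)*(i+1),2),((b-a)*1000).round(1));a=b
E
```

```text
[-2.318  0.061] [-3.117  0.007 -3.103] [  7.1 -17.  -12.5] [-5.78 -2.59  0.23] dn -0.0005
tan -8.6 rad 15.3 nrm -13.6
0 -2.49 [-5.2  8.2 -4.3]
1 -2.67 [-4.2  8.8 -4. ]
2 -2.84 [-3.   9.7 -2.8]
3 -3.02 [-1.8 10.3 -1.6]
4 -3.19 [-0.5 10.5 -0.3]
5 -3.37 [ 0.8 10.5  1. ]
6 -3.54 [ 2.1 10.1  2.3]
7 -3.71 [3.3 9.4 3.5]
8 -3.89 [4.4 8.4 4.6]
9 -4.06 [5.4 7.2 5.5]
10 -4.24 [6.2 5.8 6.3]
11 -4.41 [6.8 4.1 6.9]
```

```bash
cat > an2.py <<'E'
from h import *
rows=[(l.split(),1) for l in open('log.txt') if l.strip()]
D=[list(map(float,r)) for r,_ in rows]
fw="""0.508 -0.0988 0.1232 -0.3 1.4 -8.0
.5145 -.12 .1292 2.7 1.3 -7.2
.5268 -.137 .1411 2.3 5.3 -4.5
.5426 -.1459 .1565 1.4 13.9 -3
.558 -.1457 .172 .8 8.6 -10.3
.5718 -.1381 .1861 2.1 .5 -13.1
.5825 -.1249 .1971 1.8 -3.7 -12.8"""
D+=[list(map(float,l.split())) for l in fw.split('\n')];sg=[1]*len(D)
rv="""0.5747 -0.1353 0.1891 2.4 5.5 1.3
0.565 -0.1426 0.1793 6.6 -3.0 6.2
0.5547 -0.1461 0.1690 6.8 -10.4 5.4
0.5444 -0.1459 0.1586 8.4 -20.9 -0.6
0.533 -0.1415 0.1473 8.2 -23.9 -9.8
0.5215 -0.1314 0.1361 7.1 -17.0 -12.5"""
import os
if os.path.exists('rv.txt'): rv+="\n"+open('rv.txt').read().strip()
r=[list(map(float,l.split())) for l in rv.split('\n')];D+=r;sg+=[-1]*len(r)
D=np.array(D);sg=np.array(sg)
# circle fit
from scipy.optimize import least_squares
V=D[:,:3]-C0;X=V@ax;Y=V@ay
cf=least_squares(lambda c:np.hypot(X-c[0],Y-c[1])-.06,[0,0]).x;print('centre corr',cf)
th=np.arctan2(Y-cf[1],X-cf[0])
T=-(-np.sin(th)[:,None]*ax+np.cos(th)[:,None]*ay)
t=(T*D[:,3:]).sum(1);N=np.linalg.norm(D[:,3:]-0,axis=1)
def fit(k):
    A=np.stack([sg[k],np.cos(th[k]),np.sin(th[k])],1);c,*_=np.linalg.lstsq(A,t[k],rcond=None)
    pk=np.arctan2(c[2],c[1]);print(c.round(2),'peak',pk.round(3),'target',(pk-np.pi/2).round(3),'amp',.06*np.hypot(c[1],c[2]),'fr',.06*c[0]);return t[k]-A@c
a=np.ones(len(t),bool)
res=fit(a);fit(sg>0)
print(np.stack([th,sg,t,res],1).round(2))
E
python3 an2.py
```

```text
centre corr [-0.00057521 -0.00080447]
[6.11 3.46 1.25] peak 0.345 target -1.226 amp 0.22089758126459133 fr 0.36646590082347835
[6.02 3.55 1.1 ] peak 0.301 target -1.27 amp 0.22304805272070913 fr 0.3614249124683879
[[-2.65  1.    2.02 -0.45]
 [-2.28  1.    3.13  0.23]
 [-1.92  1.    3.6  -0.15]
 [-1.57  1.    4.93  0.07]
 [-1.23  1.    6.12  0.03]
 [-0.88  1.    7.3  -0.06]
 [-0.52  1.    7.85 -0.64]
 [-0.18  1.   10.49  1.19]
 [ 0.16  1.    9.71 -0.02]
 [ 0.47  1.    9.6  -0.16]
 [ 0.74  1.    9.93  0.43]
 [ 0.98  1.    9.22  0.14]
 [ 1.15  1.    8.74  0.08]
 [ 1.53  1.    6.95 -0.55]
 [ 1.78  1.    5.71 -0.91]
 [ 2.05  1.    4.82 -0.79]
 [ 2.35  1.    4.46 -0.12]
 [ 2.65  1.    2.65 -0.99]
 [ 2.98  1.    3.76  0.87]
 [-2.95  1.    2.47  0.  ]
 [-2.57  1.    2.75  0.23]
 [-2.17  1.    4.16  1.03]
 [-1.77  1.    3.63 -0.57]
 [-1.4   1.    5.07 -0.38]
 [-1.05  1.    6.52 -0.23]
 [-0.71  1.    7.95  0.03]
 [-0.97 -1.   -5.32 -0.15]
 [-1.23 -1.   -7.42 -1.3 ]
 [-1.48 -1.   -7.46 -0.43]
 [-1.72 -1.   -8.35 -0.48]
 [-2.   -1.   -8.71 -0.02]
 [-2.32 -1.   -8.68  0.7 ]]
```

{"op": "play_rows", "data": {"targets": [[0.01,0,0,-0.0035,0.0085,-0.003,0],[0.01,0,0,-0.003,0.009,-0.003,0]]}}

```text
t: 14.4
eef_pos: [0.5137, -0.1185, 0.1285]
ee_rot: [-3.131, 0.005, -3.104]
force: [5.5, -12.7, -7.9]
width: 0.0252
```

{"op": "play_rows", "data": {"targets": [[0.01,0,0,-0.002,0.0098,-0.002,0],[0.01,0,0,-0.001,0.0105,-0.001,0]]}}

```text
t: 14.65
eef_pos: [0.5084, -0.1019, 0.1238]
ee_rot: [3.137, 0.001, -3.105]
force: [6.2, -11.8, -13.0]
width: 0.0251
```

{"op": "play_rows", "data": {"targets": [[0,0,0,0.0003,0.0106,0.0005,0],[0,0,0,0.0015,0.0105,0.0018,0]]}}

```text
t: 14.9
eef_pos: [0.5068, -0.0838, 0.1227]
ee_rot: [3.14, -0.006, -3.107]
force: [6.6, -8.4, -20.4]
width: 0.0254
```

{"op": "play_rows", "data": {"targets": [[0,0,0,0.003,0.01,0.003,0],[0,0,0,0.004,0.009,0.004,0]]}}

```text
t: 15.15
eef_pos: [0.5089, -0.0669, 0.1252]
ee_rot: [-3.14, -0.016, -3.11]
force: [4.5, -4.8, -20.4]
width: 0.025
```

```bash
python3 st.py|head -2; python3 - <<'E'
from h import *
p=get_state()['eef_pos'];th=angof(C0,p)[0];a=p
for i in range(12):
    b=pt(C0,th-np.radians(10)*(i+1),.0605)
    print(i,round(th-np.radians(10)*(i+1),2),((b-a)*1000).round(1));a=b
E
```

```text
[2.807 0.061] [-3.14  -0.016 -3.11 ] [  4.5  -4.8 -20.4] [-1.81 -1.98  0.05] dn -0.0003
tan -8.3 rad 9.2 nrm -17.5
0 2.63 [2.7 9.7 3.3]
1 2.46 [4.  8.8 4.2]
2 2.28 [5.  7.7 5.2]
3 2.11 [5.9 6.3 6. ]
4 1.93 [6.6 4.7 6.7]
5 1.76 [7.1 3.  7.2]
6 1.59 [7.4 1.2 7.4]
7 1.41 [ 7.5 -0.6  7.4]
8 1.24 [ 7.3 -2.4  7.2]
9 1.06 [ 6.9 -4.2  6.8]
10 0.89 [ 6.3 -5.8  6.2]
11 0.71 [ 5.5 -7.2  5.4]
```

{"op": "play_rows", "data": {"targets": [[0,0.01,0,0.004,0.0085,0.0045,0],[0,0,0,0.005,0.0075,0.005,0]]}}

```text
t: 15.4
eef_pos: [0.5138, -0.0522, 0.131]
ee_rot: [-3.139, -0.035, -3.112]
force: [1.6, -3.3, -17.6]
width: 0.025
```

{"op": "play_rows", "data": {"targets": [[0,0,0,0.006,0.006,0.006,0],[0,0,0,0.0066,0.0045,0.0067,0]]}}

```text
t: 15.65
eef_pos: [0.5221, -0.0397, 0.14]
ee_rot: [3.141, -0.045, -3.114]
force: [-0.3, 10.3, -23.1]
width: 0.0249
```

{"op": "play_rows", "data": {"targets": [[0,0,0,0.0071,0.003,0.0072,0],[0,0,0,0.0074,0.001,0.0074,0]]}}

```text
t: 15.9
eef_pos: [0.534, -0.0304, 0.1521]
ee_rot: [3.134, -0.05, -3.116]
force: [-3.3, 16.4, -14.6]
width: 0.025
```

{"op": "play_rows", "data": {"targets": [[0,0,0,0.0075,-0.0008,0.0074,0],[0,0,0,0.0073,-0.0025,0.0072,0]]}}

```text
t: 16.15
eef_pos: [0.5494, -0.0269, 0.1674]
ee_rot: [3.125, -0.049, -3.115]
force: [-1.4, 12.3, -5.5]
width: 0.025
```

```bash
python3 st.py|head -2; python3 - <<'E'
from h import *
p=get_state()['eef_pos'];th=angof(C0,p)[0];a=p
for i in range(14):
    b=pt(C0,th-np.radians(10)*(i+1),.06)
    print(i,round(th-np.radians(10)*(i+1),2),((b-a)*1000).round(1));a=b
E
```

```text
[1.538 0.059] [ 3.125 -0.049 -3.115] [-1.4 12.3 -5.5] [ 4.07 -0.49 -0.5 ] dn 0.0003
tan -5.1 rad 12.1 nrm -3.1
0 1.36 [ 7.6 -0.   7.2]
1 1.19 [ 7.1 -2.9  7.1]
2 1.01 [ 6.7 -4.6  6.6]
3 0.84 [ 6.1 -6.1  5.9]
4 0.67 [ 5.2 -7.5  5.1]
5 0.49 [ 4.2 -8.7  4. ]
6 0.32 [ 3.1 -9.5  2.9]
7 0.14 [  1.9 -10.1   1.7]
8 -0.03 [  0.6 -10.4   0.4]
9 -0.21 [ -0.6 -10.4  -0.9]
10 -0.38 [ -1.9 -10.1  -2.1]
11 -0.56 [-3.1 -9.4 -3.3]
12 -0.73 [-4.2 -8.5 -4.4]
13 -0.91 [-5.2 -7.3 -5.4]
```

{"op": "play_rows", "data": {"targets": [[0,-0.01,0,0.0075,-0.001,0.0072,0],[0,-0.01,0,0.0071,-0.003,0.0071,0]]}}

```text
t: 16.4
eef_pos: [0.5661, -0.032, 0.184]
ee_rot: [3.129, -0.026, -3.113]
force: [7.9, -11.3, -20.2]
width: 0.0255
```

{"op": "play_rows", "data": {"targets": [[0,-0.01,0,0.0067,-0.0046,0.0066,0],[0,0,0,0.006,-0.006,0.006,0]]}}

```text
t: 16.65
eef_pos: [0.5794, -0.0452, 0.1968]
ee_rot: [3.133, -0.016, -3.114]
force: [5.2, -6.9, -21.9]
width: 0.0252
```

{"op": "play_rows", "data": {"targets": [[0,0,0,0.0052,-0.0075,0.005,0],[0,0,0,0.004,-0.0087,0.004,0]]}}

```text
t: 16.9
eef_pos: [0.5879, -0.0632, 0.2049]
ee_rot: [3.134, -0.019, -3.115]
force: [3.8, -2.4, -20.0]
width: 0.0249
```

{"op": "play_rows", "data": {"targets": [[0,0,0,0.003,-0.0095,0.003,0],[0,0,0,0.002,-0.0101,0.0015,0]]}}

```text
t: 17.15
eef_pos: [0.5914, -0.0834, 0.208]
ee_rot: [3.133, -0.024, -3.115]
force: [-1.2, 2.3, -18.0]
width: 0.0255
```

```bash
python3 st.py|head -2; python3 - <<'E'
from h import *
p=get_state()['eef_pos'];th=angof(C0,p)[0];a=p
for i in range(9):
    b=pt(C0,th-np.radians(10)*(i+1),.06)
    print(i,round(th-np.radians(10)*(i+1),2),((b-a)*1000).round(1));a=b
E
```

```text
[0.024 0.059] [ 3.133 -0.024 -3.115] [ -1.2   2.3 -18. ] [ 0.44  0.1  -0.16] dn 0.0001
tan -2.7 rad -13.4 nrm -11.9
0 -0.15 [  0.3 -10.4  -0.2]
1 -0.32 [ -1.5 -10.2  -1.7]
2 -0.5 [-2.7 -9.6 -3. ]
3 -0.67 [-3.9 -8.8 -4.1]
4 -0.85 [-4.9 -7.7 -5.1]
5 -1.02 [-5.8 -6.3 -6. ]
6 -1.2 [-6.5 -4.8 -6.6]
7 -1.37 [-7.  -3.1 -7.1]
8 -1.55 [-7.3 -1.3 -7.4]
```

```bash
cat > rv.txt <<'E'
.5137 -.1185 .1285 5.5 -12.7 -7.9
.5084 -.1019 .1238 6.2 -11.8 -13
.5068 -.0838 .1227 6.6 -8.4 -20.4
.5089 -.0669 .1252 4.5 -4.8 -20.4
.5138 -.0522 .131 1.6 -3.3 -17.6
.5221 -.0397 .14 -.3 10.3 -23.1
.534 -.0304 .1521 -3.3 16.4 -14.6
.5494 -.0269 .1674 -1.4 12.3 -5.5
.5661 -.032 .184 7.9 -11.3 -20.2
.5794 -.0452 .1968 5.2 -6.9 -21.9
.5879 -.0632 .2049 3.8 -2.4 -20
.5914 -.0834 .208 -1.2 2.3 -18
E
cat >> an2.py <<'E'
fit(sg<0)
E
python3 an2.py
```

```text
centre corr [-0.00061555 -0.00082263]
[6.13 3.51 1.24] peak 0.338 target -1.233 amp 0.22350054862762206 fr 0.36788092011042217
[6.02 3.55 1.1 ] peak 0.302 target -1.269 amp 0.22307943247402037 fr 0.36127417928541056
[[ -2.65   1.     2.02  -0.43]
 [ -2.28   1.     3.13   0.22]
 [ -1.92   1.     3.6   -0.17]
 [ -1.57   1.     4.92   0.03]
 [ -1.23   1.     6.12  -0.03]
 [ -0.88   1.     7.3   -0.13]
 [ -0.52   1.     7.84  -0.72]
 [ -0.18   1.    10.49   1.11]
 [  0.16   1.     9.7   -0.09]
 [  0.47   1.     9.6   -0.23]
 [  0.74   1.     9.94   0.38]
 [  0.98   1.     9.22   0.09]
 [  1.15   1.     8.74   0.04]
 [  1.53   1.     6.96  -0.55]
 [  1.78   1.     5.71  -0.91]
 [  2.05   1.     4.82  -0.79]
 [  2.35   1.     4.45  -0.1 ]
 [  2.65   1.     2.65  -0.97]
 [  2.98   1.     3.76   0.89]
 [ -2.95   1.     2.47   0.02]
 [ -2.57   1.     2.75   0.25]
 [ -2.17   1.     4.16   1.03]
 [ -1.77   1.     3.62  -0.6 ]
 [ -1.4    1.     5.07  -0.43]
 [ -1.05   1.     6.52  -0.29]
 [ -0.71   1.     7.95  -0.04]
 [ -0.97  -1.    -5.32  -0.17]
 [ -1.23  -1.    -7.42  -1.3 ]
 [ -1.48  -1.    -7.45  -0.41]
 [ -1.72  -1.    -8.33  -0.44]
 [ -2.    -1.    -8.7    0.03]
 [ -2.32  -1.    -8.68   0.75]
 [ -2.6   -1.   -10.01  -0.23]
 [ -2.9   -1.   -10.4   -0.56]
 [  3.08  -1.    -9.15   0.41]
 [  2.79  -1.    -8.48   0.52]
 [  2.52  -1.    -9.36  -1.1 ]
 [  2.22  -1.    -6.76   0.53]
 [  1.9   -1.    -6.44  -0.34]
 [  1.53  -1.    -5.2   -0.45]
 [  1.12  -1.    -3.05   0.45]
 [  0.74  -1.    -2.92  -0.21]
 [  0.38  -1.    -2.01   0.4 ]
 [  0.04  -1.    -2.84  -0.26]]
[6.28 3.42 1.39] peak 0.387 target -1.184 amp 0.22126343898306408 fr 0.37657242807638114
```

{"op": "play_rows", "data": {"targets": [[0,0,0,0.0003,-0.0104,-0.0002,0],[0,0,0,-0.0015,-0.0102,-0.0016,0]]}}

```text
t: 17.4
eef_pos: [0.5899, -0.104, 0.206]
ee_rot: [3.131, -0.024, -3.115]
force: [1.0, 7.0, -16.4]
width: 0.0253
```

{"op": "play_rows", "data": {"targets": [[0,0,0,-0.003,-0.0096,-0.003,0],[0,0,0,-0.004,-0.0088,-0.0041,0]]}}

```text
t: 17.65
eef_pos: [0.5842, -0.1213, 0.1998]
ee_rot: [3.128, -0.019, -3.114]
force: [-0.6, 11.3, -11.2]
width: 0.0251
```

```bash
python3 st.py|head -2; python3 - <<'E'
from h import *
p=get_state()['eef_pos'];th=angof(C0,p)[0];a=p
for i in range(9):
    b=pt(C0,th-np.radians(10)*(i+1),.06)
    print(i,round(th-np.radians(10)*(i+1),2),((b-a)*1000).round(1));a=b
E
```

```text
[-0.648  0.06 ] [ 3.128 -0.019 -3.114] [ -0.6  11.3 -11.2] [ 3.47 -0.25 -0.31] dn 0.0
tan -4.1 rad -13.3 nrm -7.7
0 -0.82 [-4.8 -7.8 -5.1]
1 -1.0 [-5.7 -6.6 -5.8]
2 -1.17 [-6.4 -5.  -6.5]
3 -1.35 [-7.  -3.4 -7. ]
4 -1.52 [-7.3 -1.6 -7.3]
5 -1.69 [-7.4  0.2 -7.4]
6 -1.87 [-7.3  2.  -7.2]
7 -2.04 [-6.9  3.8 -6.9]
8 -2.22 [-6.4  5.4 -6.3]
```

{"op": "play_rows", "data": {"targets": [[0,0,0,-0.005,-0.0078,-0.005,0],[0,0,0,-0.006,-0.0066,-0.006,0],[0,0,0,-0.0065,-0.005,-0.0065,0]]}}

```text
t: 18.02
eef_pos: [0.5721, -0.1378, 0.187]
ee_rot: [3.123, -0.004, -3.112]
force: [2.6, 12.0, -3.2]
width: 0.025
```

```bash
python3 st.py|head -4
```

```text
[-1.052  0.061] [ 3.123 -0.004 -3.112] [ 2.6 12.  -3.2] [ 3.78 -0.83 -0.38] dn -0.0001
tan -5.7 rad -10.5 nrm -4.3
0 -0.88 [5.6 6.5 6. ]
1 -0.7 [5.1 7.5 5.3]
```

Remaining to (0.5646, -0.1429, 0.1797): (-0.0075, -0.005, -0.0073).

{"op": "play_rows", "data": {"targets": [[0,0,0,-0.0075,-0.004,-0.0075,0],[0,0,0,-0.0055,-0.002,-0.0055,0]]}}

```text
t: 18.27
eef_pos: [0.5656, -0.1426, 0.1802]
ee_rot: [3.122, 0.013, -3.109]
force: [4.5, 11.3, -1.9]
width: 0.0252
```

```bash
python3 st.py|head -2
```

```text
[-1.225  0.061] [ 3.122  0.013 -3.109] [ 4.5 11.3 -1.9] [ 3.51 -1.18 -0.29] dn -0.0003
tan -5.7 rad -9.8 nrm -4.7
```

{"op": "play_rows", "data": {"targets": [[0,0,0,0,0,0,0],[0,0,0,0,0,0,0],[0,0,0,0,0,0,0],[0,0,0,0,0,0,0]]}}

```text
t: 18.77
eef_pos: [0.568, -0.1411, 0.1827]
ee_rot: [3.12, 0.021, -3.108]
force: [2.4, 4.7, -14.9]
width: 0.0254
```

```bash
python3 st.py|head -2; python3 - <<'E'
from h import *
im,d=grab_frame("top");cv2.imwrite("pics/t5.png",im)
im,d=grab_frame("wrist");cv2.imwrite("pics/w5.png",im)
s=get_state();print(s['qd'].round(4),s['eef_pos'],s['width'],s['t'])
E
```

```text
[-1.163  0.061] [ 3.12   0.021 -3.108] [  2.4   4.7 -14.9] [ 0.99 -0.34 -0.34] dn -0.0003
tan 6.2 rad -7.7 nrm -12.4
[ 0.0008  0.0007 -0.0007 -0.0005  0.0009 -0.0027] [ 0.56807302 -0.14105265  0.18275469] 0.025453926183170432 18.875
```

View pics/t5.png

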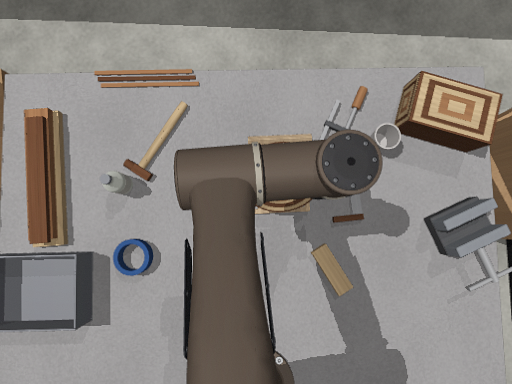

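View pics/w5.png

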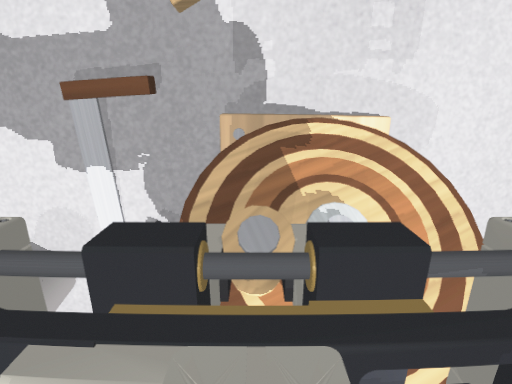

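{"op": "play_rows", "data": {"targets": [[0,0.015,0,-0.006,-0.002,-0.006,0],[0,0,0,-0.001,0,-0.001,0],[0,0,0,0,0,0,0]]}}

```text
t: 19.25
eef_pos: [0.5658, -0.1424, 0.1805]
ee_rot: [3.119, 0.019, -3.106]
force: [3.0, 5.6, -15.4]
width: 0.025
```

```bash
python3 st.py|head -2
```

```text
[-1.219  0.061] [ 3.119  0.019 -3.106] [  3.    5.6 -15.4] [ 1.41 -0.39 -0.39] dn -0.0003
tan 6.3 rad -8.2 nrm -13.1
```

{"op": "play_rows", "data": {"targets": [[0,0.005,0,-0.0025,-0.001,-0.0025,0]]}}

```text
t: 19.38
eef_pos: [0.5657, -0.1426, 0.1802]
ee_rot: [3.119, 0.02, -3.105]
force: [3.1, 12.6, -0.8]
width: 0.0257
```

```bash
python3 st.py|head -2; python3 - <<'E'
from h import *
for i in range(8):
    grab_frame("top")
    s=get_state();print(s['t'],s['eef_pos'].round(4),np.abs(s['qd']).max().round(4),s['force'].round(1),s['width'])
E
python3 st.py|head -2
```

```text
[-1.225  0.061] [ 3.119  0.02  -3.105] [ 3.1 12.6 -0.8] [ 3.97 -0.72 -0.34] dn -0.0004
tan -6.0 rad -11.2 nrm -3.0
19.425 [ 0.5656 -0.1426  0.1802] 0.003 [ 2.8 10.2 -6.1] 0.024924908631866863
19.475 [ 0.5656 -0.1426  0.1802] 0.0018 [ 3.5 10.5 -4.7] 0.02533255665072037
19.525 [ 0.5656 -0.1426  0.1802] 0.0024 [ 3.1  9.4 -4.8] 0.025528311299001738
19.575 [ 0.5656 -0.1426  0.1802] 0.0017 [ 3.2  9.9 -6.3] 0.025022415366575592
19.625 [ 0.5656 -0.1426  0.1802] 0.0015 [ 3.6 10.2 -5.2] 0.02542047774589801
19.675 [ 0.5656 -0.1426  0.1802] 0.0022 [ 3.4  9.5 -5.3] 0.025331220429456354
19.725 [ 0.5656 -0.1426  0.1802] 0.0013 [ 3.1 10.5 -4.9] 0.025704560161606566
19.775 [ 0.5656 -0.1426  0.1802] 0.0007 [ 2.6  9.6 -5.2] 0.025087760228983416
[-1.226  0.061] [ 3.119  0.019 -3.105] [ 2.6  9.6 -5.2] [ 2.92 -0.72 -0.4 ] dn -0.0003
tan -1.6 rad -9.5 nrm -5.7
```

Stable at rest, and the leftover tangential push is well below friction. Handing in.

```bash
python3 -c "
from station import *
print(job_done()); s=get_state(); print(s['t'],s['eef_pos'],s['width'])"
```

```text
the job is handed in; nothing more can be done
None
the job is handed in; nothing more can be done
```

I turned the wheel through a full turn forwards and most of one back, felt the heavy side, and brought it to the bottom of the slope. I handed in at about 19.8 s with the gripper still closed on the handle. `job_done()` gave no verdict, so success is not confirmed.

- **Heavy side:** the fit to the handle force gave friction of 0.37 N m and a plug pull of 0.22 N m, both in line with the text. It put the heavy side lowest at a wheel angle of about -1.23 rad. The forward sweep alone gave -1.27 and the reverse sweep alone -1.18, so they differ by about 0.09 rad. That is well inside the 0.3 rad allowed.
- **Final check over 0.4 s before hand-in:**
  - The wheel stood at about -1.22 rad and the measured position did not move.
  - The fingers were closed on the sleeve at 25 mm, with 40 N commanded.
  - The leftover sideways push was about 1.6 N, against roughly 6 N of friction.
- **Bystanders:** in the last top view (18.8 s) the things in sight looked unmoved, judged by eye. The arm covered part of the view, including some of the clamp and the square's blade.
- **What went wrong:**
  - The first grasp sat about 8 mm off the sleeve's axis, so I gripped it again.
  - The arm stalled once on the downward stretch, because my steps were too small there. For a moment I pushed the wrong way, with up to about 32 N at the wrist.
  - The first two-camera height of the handle's cap read about 10 mm low; a second wrist view corrected it.

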